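# Charge the milling jar from a spouted carton

## Robot

A 7-joint arm with a two-finger parallel gripper is mounted at the origin on the work surface. World frame = base frame: x ahead of the robot, y to its left, z up, the work surface at z = 0. Lengths are in m, angles in rad, forces in N, time in s.
With the tool pointing down it reaches from about 0.4 to 0.85 m from the base axis. Payload 10.4 kg.
Tool frame: the origin (TCP) lies between the finger pads; the fingertips stand 22 mm ahead of it and the grasp point (between the pads) lies 3 mm ahead of it; z points along the fingers, y is the line along which they close (so a half turn about z gives the same grasp; the last joint's range is limited). The gripper opens to 85 mm and grips with 20 to 120 N. Pads are 22 mm wide; open, the fingers measure 114 mm over their backs; the gripper's body (76 mm by 85 mm) begins 54 mm behind the grasp point. The pads swing forward as they close: fully open they stand 13 mm farther back than shut.
Start: joints at [-1.155, 0.332, -0.065, 1.46, 0.022, 1.35, -0.088], TCP at [0.266, 0.566, 0.253] pointing down, gripper open.
Joint ranges: [-2.6, 2.6], [-0.5, 2.12], [-1.47, 1.34], [0.16, 2.42], [-1.27, 4.41], [0.06, 2.06], [-2.6, 2.6]. Speed limits (rad/s): [2.22, 2.22, 2.79, 2.79, 3.14, 3.14, 3.14].

## Interface

Orientations are given as a unit quaternion [x, y, z, w].
In Python, from workcell import manip, camera, ticket, boxes_of, outline_of gives the robot as it stands.
- The arm moves only by the tool carry_out, never from a script. Its argument "deltas" is a list of rows, each a list of 5 numbers: the shift along the tool's x, y, z as a fraction of full scale, then the turn about the tool's z as a fraction of full scale, then the opening, from -1 (shut) to 1 (fully open), so that 0 is half open. In form: [[tx, ty, tz, spin, gripper], ...]. A call has 1 to 20 rows; each row is the pose to reach, as a shift and turn from the pose commanded when the call began, along the tool's axes at that moment; what a row does not reach only later rows make up. Full scale, the value 1, is 150 mm for a shift and 30 degrees for a turn. A row lasts 1/8 s, in which the tool goes at most 62.5 mm and 10.7 degrees, less where a joint would pass 70% of its speed; a pose out of reach is approached as far as the arm can. A call with a number of a shift or a turn outside -1 to 1 is refused whole. A call with a gripper value outside its range is refused whole. The fingers move at their own pace and stop on an object; "force" is the grip in N (left out, the last holds). Time passes only in rows, so rows that repeat a pose let the fingers close. It gives the time, the measured TCP pose, the force, the opening and the grip force at its end, in the units of the state.
- manip.get_obs(): the state, without advancing time (a new reading comes with each control period).
- camera(name): name is "scene" or "top" or "wrist"; returns a dict with "img" (400x640x3 uint8, red, green, blue), "depth" (400x640 float32, m along the optical axis (not along the pixel's ray), 0 where there is no reading), "vertical_fov" (degrees; the focal length in pixels is half the picture's height over the tangent of half this angle, whatever the lens; pixels are square), "cx", "cy" (the principal point, pixels), "R" (3x3) and "t" (3): a world point X has camera coordinates R X + t. Camera axes: x right, y down, z forward; pixel columns grow to the right and rows downward; lengths in m; the calibration is good to about 2 mm. The wrist camera is an equidistant fisheye: a pixel r from the principal point sees the ray r / f radians off the axis. A picture is of the moment at which its call begins.
- ticket.hand_in(): hands the job in; it is judged then, once.
Trained networks look in a picture, given as the dict that the camera call returned (one of the last four; its "shot" number tells which), for a name from the list of things; names that differ only in an ending like _2 or _b are one class to them, and where a whole thing is asked for, a point or a joint stands for the part that bears it (a point fixed in the world has none). Each returns a list of dicts, best first, with "conf" (0 to 1); they miss things now and then, are a little off and sometimes report something else, mostly with a low value. They report only what shows in the picture. A call takes as long as a camera call. They do not tell look-alikes from the thing itself.
- boxes_of(query, picture): "position" ([x, y, z] in m, in world coordinates, good to about 4 mm: the middle of the surface that is visible of it).
- outline_of(query, picture): "region" (400x640 bool, what is visible of it).
The state is a dict: "clock": time; "joint_pos": joint angles; "joint_velocities": joint speeds; "tau": joint torques, N m; "position": TCP position; "ee_rot": TCP orientation; "ft_force": force on the tool from outside, world axes, zero at the start; "torque": the same for the moment, N m; "grip_width": opening from 0.0 (shut) to 1.0 (fully open); "grasp_force": force on a finger pad.
Only numpy, scipy, OpenCV 4.12 (cv2) and the standard library are available. Lean on these libraries where they do the work, as an engineer would, in place of code of your own. Each camera call takes 0.05 s, during which the arm holds its last target. There are 200 camera calls.

## Task

Charge the milling jar: turn the carousel by its handle until the round white jar sits squarely under the hopper, and pull the carton's folded spout right out while the carton still lies flat on the bench. Only when both are done, tip the carton spout-down over the hopper so that all five balls run through it into the jar. Then set the carton back down flat on its base on the open bench, the jar still under the hopper, and leave everything else where it is.

Things in the scene. Friction and masses are not known exactly. Their poses are not given: they have to be found in the camera images.
- carton: cardboard carton, rigid, lying on the bench: 140 mm long (x), 60 wide (y), 70 high, about 0.4 kg with its balls. Origin: centre of its underside, z up. The spout is in its -x end; the top has a clear window. The inner floor slopes up 7 deg towards the spout (sill 20 mm above the underside), so the balls stay at the rear while it is level. May be gripped across its 60 mm width.
- spout (a joint): aluminium spout, rad: 0 = folded in, closing the opening; 1.3 = right out at its stop. Starts at 0 to 0.15. Swings out (carton -x) and down, and stays where left (0.5 N at the tab). Out, it is a trough with cheeks, 45 mm wide inside, that still rises 15 deg from level: tip the carton slowly, spout end down, by 30 to 45 deg; balls roll out from about 16 deg on.
- spout_tab (a point): on the spout's pull tab, which is 24 mm wide (carton y), 6 mm thick and, spout folded, stands 27 mm above the carton's top at its -x end (its top 97 mm above the underside). The point is mid-width, 11 mm below the free edge, 66 mm from the hinge, 3 mm inside the outer face; its z points away from the hinge. The spout plate below is 50 mm wide up to 46 mm from the hinge.
- spout_hinge (a point): middle of the spout's hinge line, 20 mm above the carton's underside at its -x end (0.5 mm outside the end face)
- carousel (a joint): hand-turned carousel, rad, anticlockwise from above; 0 = jar exactly under the hopper. Starts at 0.9 to 1.9, range -0.6 to 2.3, no detent, 0.5 N at the handle, stays where left. An aluminium disc, 300 mm diameter, top 34 mm above the bench, with one round white jar, two square grey trays of stoppers (to 74 mm above the bench) and an upright handle.
- jar (a point): centre of the inner floor of the round white ceramic jar on the carousel: 90 mm outer diameter, 82 mm inner, inner depth 50 mm, rim 89 mm above the bench, 95 mm from the carousel's axis, opposite the handle
- handle_knob (a point): centre of the black cylindrical grip of the carousel's upright handle, 113 mm above the bench: 22 mm diameter, 30 mm tall (98 to 128 mm above the bench), on a 14 mm stem, 110 mm from the carousel's axis
- station: fixed filling station that carries carousel and hopper. Origin: on the carousel's vertical axis, at bench height; its -x points from the axis to the hopper
- hopper_mouth (a point): centre of the steel hopper's square mouth, 150 mm above the bench, 95 mm from the carousel's axis along the station's -x, axes as the station's. 124 mm square inside, narrowing to a 56 mm square outlet 97 mm above the bench. On its -x side a back plate rises to 194 mm, with a column 50 mm wide and 190 mm high behind it; the other three sides are free.
- ball0_center (a point): centre of one of the five equal white ceramic balls in the carton, 20 mm diameter, 25 g
- ball1_center (a point): centre of one of the five equal white ceramic balls in the carton, 20 mm diameter, 25 g
- ball2_center (a point): centre of one of the five equal white ceramic balls in the carton, 20 mm diameter, 25 g
- ball3_center (a point): centre of one of the five equal white ceramic balls in the carton, 20 mm diameter, 25 g
- ball4_center (a point): centre of one of the five equal white ceramic balls in the carton, 20 mm diameter, 25 g
- reagent_bottle: bystander, to be left alone: amber bottle, 60 mm diameter, 115 mm high; origin at its underside
- beaker: bystander, to be left alone: glass beaker, 68 mm diameter, 85 mm high; origin at its underside
- white_jar: bystander, to be left alone: closed white jar, 64 mm diameter, 70 mm high; origin at its underside
- spatula: bystander, to be left alone: steel spatula lying flat along its x, 160 mm long; origin at its underside
- mortar: bystander, to be left alone: white bowl-shaped mortar, 96 mm diameter, 50 mm high; origin at its underside
- brown_jar: bystander, to be left alone: closed amber jar, 68 mm diameter, 100 mm high; origin at its underside
Mind the look-alikes: they are no part of the job. What is meant by the carton is not green, and is the smaller of those in its own colour.

How it is judged:
On the way, in this order (a step that is already met when the one before it is completed fails the run):
1. the jar is under the hopper and the spout is pulled out, the carton still level and every ball still in it (horizontal distance between jar and hopper_mouth below 0.015 m and value of joint spout above 1.1 rad and angle between carton's own z axis and vertical below 0.15 rad and horizontal distance between each of ball0_center, ball1_center, ball2_center, ball3_center, ball4_center and carton below 0.09 m and z of each of ball0_center, ball1_center, ball2_center, ball3_center, ball4_center in the frame of carton above 0.005 m), for 0.1 s.
2. the carton is tipped, its spout over the hopper (angle between carton's own z axis and vertical above 0.25 rad and horizontal distance between spout_tab and hopper_mouth below 0.1 m and height (world z) of spout_tab above 0.1 m and horizontal distance between jar and hopper_mouth below 0.015 m), for 0.1 s.
At the end, for the whole second after the job is handed in: all five balls lie in the round jar (centres within 42 mm of its axis and below its rim), the jar's centre is within 15 mm of the hopper's centre, and the carton lies released and at rest on its base on the bench (tilt under 0.08 rad, underside within 8 mm of the bench) (horizontal distance between jar and hopper_mouth below 0.015 m and horizontal distance between each of ball0_center, ball1_center, ball2_center, ball3_center, ball4_center and jar below 0.042 m and z of ball0_center in the frame of jar between 0 and 0.055 m and z of ball1_center in the frame of jar between 0 and 0.055 m and z of ball2_center in the frame of jar between 0 and 0.055 m and z of ball3_center in the frame of jar between 0 and 0.055 m and z of ball4_center in the frame of jar between 0 and 0.055 m and angle between carton's own z axis and vertical below 0.08 rad and height (world z) of carton between -0.005 and 0.008 m and linear speed of carton below 0.02 m/s and velocity of joint carousel between -0.05 and 0.05 rad/s); the robot touches nothing.
It fails at once if a bystander is moved by more than 30 mm (distance of any of reagent_bottle, beaker, white_jar, spatula, mortar, brown_jar from where it was at the start of the episode above 0.03 m).
It also fails if it takes over 72 s, if anything falls off the work surface, if the arm or the gripper's body presses on something with over 40 N, if the wrist force passes 120 N, or if a joint passes its speed limit or range.

## Working session

There is one attempt and no reset: what is moved stays moved. The work goes in short steps, Python scripts to look and compute and a tool call to move; the robot and the scene stay as the last step left them, time stands still between calls to the robot, and variables do not carry over. Pictures are saved under pics/ and viewed, at most 10 in all, crops included, and the job is handed in when it is done.

Besides the shell and the picture viewer there is one more tool, called after ">>>" as name(argument=value, ...), one argument or row to a line, values as JSON. carry_out: Moves the arm, as the interface text tells. Its arguments: {"type":"object","properties":{"deltas":{"type":"array","items":{"type":"array","items":{"type":"number"}}},"force":{"type":"number"}},"required":["deltas"]}

```bash
ls; mkdir -p pics
cat > h.py <<'E'
import numpy as np, cv2
from workcell import manip, camera, ticket, boxes_of, outline_of
from scipy.spatial.transform import Rotation as Ro
np.set_printoptions(precision=4,suppress=True)
def save(c,n): cv2.imwrite('pics/'+n,c['img'][:,:,::-1])
def foc(c): return 200/np.tan(np.radians(c['vertical_fov']/2))
def cloud(c):
    f=foc(c); v,u=np.mgrid[:400,:640]; z=c['depth']
    P=np.stack([(u-c['cx'])/f*z,(v-c['cy'])/f*z,z],-1)
    return (P-c['t'])@c['R']
def proj(c,X):
    p=c['R']@np.array(X)+c['t']; return foc(c)*p[:2]/p[2]+[c['cx'],c['cy']]
E
python3 - <<'E'
from h import *
o=manip.get_obs();print(o)
for n in ('scene','top'):
    c=camera(n); save(c,n+'0.png'); print(n,c['R'],c['t'],c['vertical_fov'],c['cx'],c['cy'])
    for q in ['carton','spout_tab','jar','handle_knob','hopper_mouth','station','ball0_center','reagent_bottle','beaker','white_jar','spatula','mortar','brown_jar']:
        print(q,[(np.round(b['position'],3).tolist(),round(b['conf'],2)) for b in boxes_of(q,c)])
E
```

```text
pics
{'clock': 0.0, 'joint_pos': array([-1.1546,  0.3329, -0.0647,  1.4609,  0.0216,  1.3499, -0.0885]), 'joint_velocities': array([ 0.0001, -0.0004,  0.0007,  0.001 , -0.0017,  0.0004, -0.0004]), 'tau': array([ -0.0007, -62.5446,   0.0489, -39.1607,   0.0162,   0.01  ,
        -0.    ]), 'position': array([0.2654, 0.5655, 0.2525]), 'ee_rot': array([ 0.2176,  0.976 , -0.0007, -0.0001]), 'ft_force': array([0.6118, 0.5689, 0.5596]), 'torque': array([-0.002 ,  0.0613, -0.017 ]), 'grasp_force': 0.0, 'grip_width': 0.9998029519109537}
scene [[ 0.6686  0.7435 -0.0133]
 [ 0.6257 -0.5723 -0.53  ]
 [-0.4017  0.3461 -0.8479]] [-0.355  -0.2627  1.9026] 43.918877906952844 323.5979043578271 187.40947046380842
carton [([0.256, 0.237, 0.09], 0.77), ([0.536, 0.211, 0.064], 0.7), ([0.356, 0.422, 0.068], 0.63), ([0.575, -0.469, 0.096], 0.62)]
spout_tab [([0.449, 0.234, 0.075], 0.56), ([0.293, 0.486, 0.09], 0.51), ([0.285, 0.174, 0.071], 0.49)]
jar [([0.54, -0.241, 0.036], 0.96)]
handle_knob [([0.541, -0.239, 0.036], 0.71)]
hopper_mouth []
station [([0.508, -0.228, 0.041], 0.72), ([0.538, 0.209, 0.066],
[... 651 characters left out ...]
291, 0.486, 0.091], 0.6), ([0.291, 0.172, 0.087], 0.41), ([0.525, 0.22, 0.072], 0.38)]
jar [([0.551, -0.232, 0.035], 0.86)]
handle_knob [([0.546, -0.233, 0.032], 0.75)]
hopper_mouth [([0.513, -0.223, 0.036], 0.59)]
station [([0.517, -0.223, 0.038], 0.84), ([0.546, -0.232, 0.035], 0.53)]
ball0_center [([0.524, 0.221, 0.07], 0.21)]
reagent_bottle [([0.674, -0.002, 0.082], 0.64), ([0.454, 0.229, 0.069], 0.4)]
beaker [([0.8, -0.057, 0.046], 0.97), ([0.453, 0.231, 0.068], 0.34)]
white_jar [([0.805, 0.063, 0.074], 0.66), ([0.455, 0.23, 0.066], 0.15)]
spatula [([0.549, -0.006, 0.001], 0.9)]
mortar [([0.531, 0.505, 0.028], 0.92)]
brown_jar [([0.553, -0.449, 0.094], 0.84), ([0.523, 0.22, 0.07], 0.3)]
```

View pics/scene0.png

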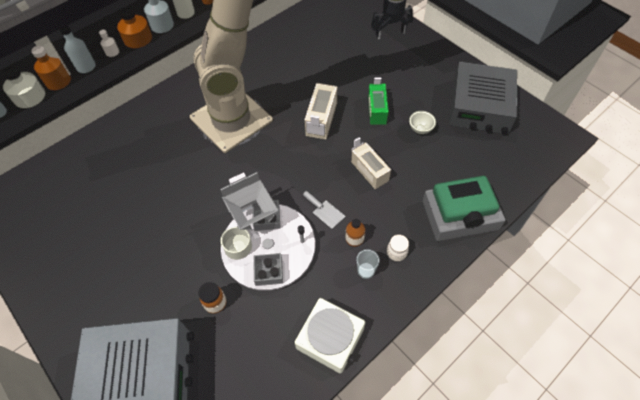

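View pics/top0.png

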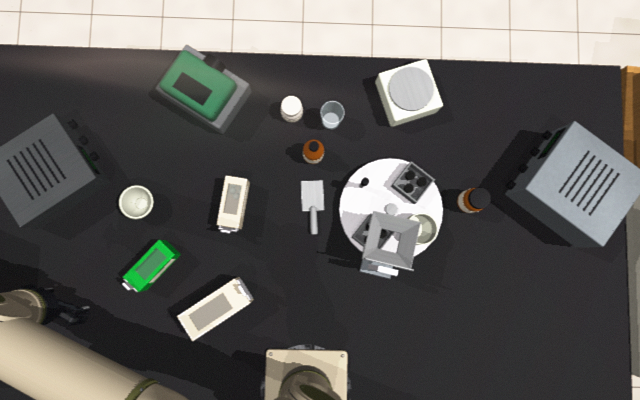

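The scene picture shows a smaller white carton near pixel (370,165), with the spout end up-left, and the bigger white one at (321,110). In the top picture the target is at (233,203), the knob at (364,182), the jar at (424,229) and the hopper at (390,240). I'll measure the geometry from depth next.

Run:
```python
from h import *
from scipy.optimize import least_squares
def pr(n,p):
    if len(p): print(n,len(p),'med',np.median(p,0),'min',p.min(0),'max',p.max(0))
cs={n:camera(n) for n in('top','scene')}
for n,c in cs.items():
    P=cloud(c).reshape(-1,3); P=P[c['depth'].ravel()>0]
    col=c['img'].reshape(-1,3)[c['depth'].ravel()>0].astype(int)
    print('==',n)
    # carton
    m=(abs(P[:,0]-.52)<.13)&(abs(P[:,1]-.22)<.08)
    t=P[m&(P[:,2]>.06)&(P[:,2]<.078)]
    r=cv2.minAreaRect((t[:,:2]*1000).astype(np.float32)); pr('ctop',t); print(r)
    pr('tab',P[m&(P[:,2]>.083)])
    # station
    m=(abs(P[:,0]-.53)<.2)&(abs(P[:,1]+.23)<.2)
    d=P[m&(abs(P[:,2]-.034)<.006)]; pr('disc',d)
    h=cv2.convexHull((d[:,:2]*1000).astype(np.float32))[:,0]/1000
    f=least_squares(lambda q:np.hypot(h[:,0]-q[0],h[:,1]-q[1])-.15,[.54,-.23],loss='soft_l1',f_scale=.002); print('axis',f.x,np.median(abs(f.fun)))
    k=P[m&(P[:,2]>.1)&(P[:,2]<.135)&(P[:,1]>f.x[1])&(P[:,0]>f.x[0]-.02)&(np.hypot(P[:,0]-f.x[0],P[:,1]-f.x[1])>.08)]; pr('knob',k)
    k=P[m&(P[:,2]>.142)&(P[:,2]<.156)]; pr('rim',k)
    r=cv2.minAreaRect((k[:,:2]*1000).astype(np.float32)); print(r)
    k=P[m&(P[:,2]>.18)&(P[:,2]<.205)]; pr('plate',k)
    k=P[m&(P[:,2]>.083)&(P[:,2]<.093)&(P[:,1]<f.x[1]-.05)]; pr('jar',k)
c=cs['top']; cv2.imwrite('pics/topcrop.png',cv2.resize(c['img'][150:290,200:460,::-1],(780,420),interpolation=cv2.INTER_CUBIC))
```

```text
== top
ctop 1112 med [0.5288 0.221  0.069 ] min [0.4475 0.182  0.0605] max [0.6018 0.2602 0.0779]
((524.383056640625, 222.01406860351562), (61.19485092163086, 151.97921752929688), 82.02660369873047)
tab 27 med [0.4484 0.2325 0.0942] min [0.4434 0.2206 0.0834] max [0.452  0.2439 0.099 ]
disc 4874 med [ 0.5489 -0.214   0.0342] min [ 0.3534 -0.3825  0.028 ] max [ 0.6748 -0.0843  0.04  ]
axis [ 0.5245 -0.2334] 0.0008436041281645879
knob 62 med [ 0.5893 -0.1431  0.1267] min [ 0.5801 -0.1547  0.102 ] max [ 0.6016 -0.1343  0.1319]
rim 693 med [ 0.4407 -0.2234  0.1475] min [ 0.3547 -0.2892  0.142 ] max [ 0.5071 -0.1376  0.1557]
((422.6405944824219, -211.58450317382812), (131.4001922607422, 149.78392028808594), 78.0621109008789)
plate 177 med [ 0.3573 -0.1962  0.1913] min [ 0.3426 -0.2597  0.1805] max [ 0.3834 -0.1403  0.2002]
jar 104 med [ 0.4684 -0.3341  0.088 ] min [ 0.4242 -0.3543  0.0835] max [ 0.5111 -0.2835  0.0929]
== scene
ctop 672 med [0.5294 0.2188 0.0699] min [0.4448 0.181  0.0601] max [0.604  0.2581 0.0776]
((523.63330078125, 219.94911193847656), (65.43199920654297, 156.96246337890625), 82.93158721923828)
tab 24 med [0.4482 0.2286 0.0935] min [0.4435 0.2201 0.0839] max [0.455  0.2468 0.1011]
disc 3756 med [ 0.5468 -0.2238  0.035 ] min [ 0.377  -0.3839  0.028 ] max [ 0.7008 -0.0301  0.04  ]
axis [ 0.5259 -0.2333] 0.0003883524018800377
knob 62 med [ 0.5925 -0.148   0.1254] min [ 0.5803 -0.1576  0.1039] max [ 0.6023 -0.1352  0.1336]
rim 498 med [ 0.4118 -0.2066  0.1488] min [ 0.353  -0.2899  0.142 ] max [ 0.5106 -0.1398  0.1559]
((432.0190734863281, -214.09552001953125), (130.4498291015625, 134.57846069335938), 77.67677307128906)
plate 227 med [ 0.363  -0.1978  0.19  ] min [ 0.342  -0.2616  0.1801] max [ 0.3834 -0.1403  0.2009]
jar 101 med [ 0.4803 -0.32    0.0886] min [ 0.4222 -0.3541  0.0834] max [ 0.5138 -0.2838  0.0929]
```

View pics/topcrop.png

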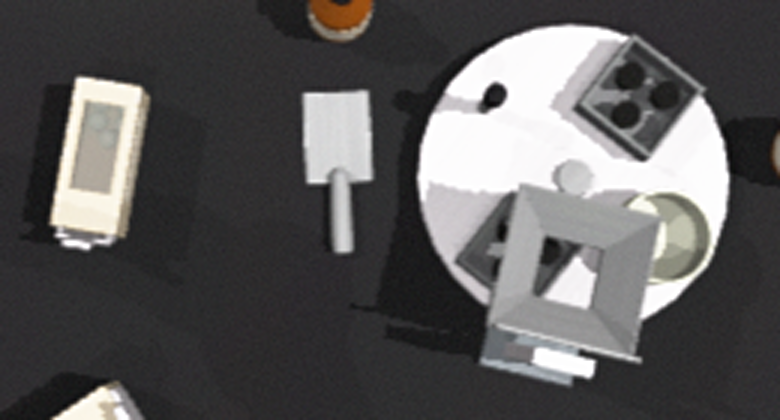

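Axis is about (0.525,-0.233), station yaw about -12°, and hopper centre about (0.432,-0.213). The knob is at (0.591,-0.145) and has to go to (0.633,-0.256). The carton is at about (0.53,0.22) with yaw of about -7.5°. I'll do the knob first.

```bash
cat >> h.py <<'E'
def to(*pts,yaw=None):
    """world points -> tool-frame fractions; yaw = wanted angle (deg) of tool y"""
    o=manip.get_obs(); R=Ro.from_quat(o['ee_rot']).as_matrix()
    ty=np.degrees(np.arctan2(R[1,1],R[0,1]))
    print('t',round(o['clock'],2),'pos',o['position'],'yaw',round(ty,2),'F',o['ft_force'],'w',o['grip_width'])
    for p in pts:
        s='' if yaw is None else round(-((yaw-ty+90)%180-90)/30,3)
        print(p,'->',np.round(R.T@(np.array(p)-o['position'])/.15,3),s)
E
python3 -c "
from h import *
to([.591,-.145,.25],[.4,.2,.25])"
```

```text
t 1.5 pos [0.2655 0.5658 0.2534] yaw 64.86 F [-0.5262 -0.9615 -0.036 ] w 0.9986667087916263
[0.591, -0.145, 0.25] -> [-3.977 -3.368  0.022] 
[0.4, 0.2, 0.25] -> [-1.848 -1.827  0.022]
```

>>> carry_out(
  deltas=[
    [-0.4,-0.36,0,0,1],
    [-0.8,-0.7,0,0,1],
    [-1,-0.9,0,0,1],
  ],
)

```text
clock: 1.88
position: [0.3394, 0.3913, 0.2534]
ee_rot: [0.218, 0.976, 0.0, 0.0]
ft_force: [1.8, -0.8, 0.5]
grip_width: 1.0
grasp_force: 0.0
```

>>> carry_out(
  deltas=[
    [-0.4,-0.36,0,0,1],
    [-0.8,-0.7,0,0,0.2],
    [-1,-0.9,0,0,0],
  ],
)

```text
clock: 2.25
position: [0.4124, 0.2186, 0.2536]
ee_rot: [0.218, 0.976, 0.0, 0.0]
ft_force: [0.9, 0.3, -0.2]
grip_width: 0.605
grasp_force: 0.0
```

>>> carry_out(
  deltas=[
    [-0.4,-0.36,0,0,0],
    [-0.8,-0.7,0,0,0],
    [-1,-0.9,0,0,0],
  ],
)

```text
clock: 2.62
position: [0.4854, 0.046, 0.2537]
ee_rot: [0.217, 0.976, 0.0, 0.0]
ft_force: [0.7, 0.8, -0.4]
grip_width: 0.502
grasp_force: 0.0
```

```bash
python3 -c "
from h import *
to([.591,-.145,.25],[.591,-.145,.115],yaw=80)"
```

```text
t 2.62 pos [0.4854 0.046  0.2537] yaw 64.88 F [ 0.7285  0.7684 -0.3874] w 0.5021400909142865
[0.591, -0.145, 0.25] -> [-1.178 -0.854  0.025] -0.504
[0.591, -0.145, 0.115] -> [-1.177 -0.855  0.925] -0.504
```

>>> carry_out(
  deltas=[
    [-0.4,-0.36,0,0,0],
    [-0.8,-0.7,0,0,0],
    [-1,-0.86,0,0,0],
    [-1,-0.86,0,-0.3,0.2],
    [-1,-0.86,0,-0.5,0.2],
    [-1,-0.86,0,-0.5,0.2],
  ],
)

```text
clock: 3.38
position: [0.5658, -0.1327, 0.2532]
ee_rot: [0.089, 0.996, 0.0, -0.0]
ft_force: [-0.2, 0.9, -0.5]
grip_width: 0.603
grasp_force: 0.0
```

Run:
```python
from h import *
to([.591,-.145,.11])
c=camera('wrist'); save(c,'w1.png')
for q in ['handle_knob']: print([(b['position'],b['conf']) for b in boxes_of(q,c)])
c=camera('top'); print([(b['position'],b['conf']) for b in boxes_of('handle_knob',c)])
c=camera('scene')
P=cloud(c).reshape(-1,3)
k=P[(P[:,2]>.1)&(P[:,2]<.135)&(np.hypot(P[:,0]-.591,P[:,1]+.145)<.025)]; print(len(k),np.median(k,0) if len(k) else 0)
```

```text
t 3.38 pos [ 0.5658 -0.1327  0.2532] yaw 79.81 F [-0.2398  0.9166 -0.4941] w 0.6033706812355094
[0.591, -0.145, 0.11] -> [-0.18  -0.051  0.955] 
[([0.5431, -0.2108, 0.0336], 0.87)]
[([0.5217, -0.3276, 0.0322], 0.92)]
62 [ 0.5932 -0.1486  0.1261]
```

View pics/w1.png

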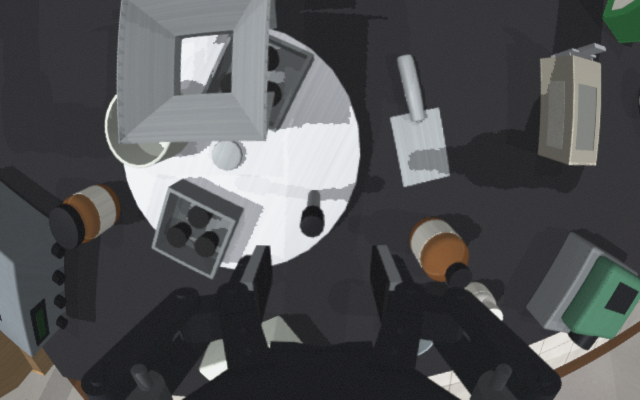

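The wrist view shows the knob at (312,222), just off between the fingers. The measured knob position (0.592,-0.147) stands, so I'll descend and grip it.

>>> carry_out(
  deltas=[
    [-0.18,-0.06,0.1,0,0.2],
    [-0.185,-0.065,0.5,0,0.2],
    [-0.185,-0.065,0.91,0,0.2],
    [-0.185,-0.065,0.91,0,0],
    [-0.185,-0.065,0.91,0,-0.4],
    [-0.185,-0.065,0.91,0,-1],
    [-0.185,-0.065,0.91,0,-1],
    [-0.185,-0.065,0.91,0,-1],
  ],
  force=25,
)

```text
clock: 4.62
position: [0.5937, -0.1463, 0.1199]
ee_rot: [0.088, 0.996, 0.001, 0.003]
ft_force: [1.5, 5.2, 7.8]
grip_width: 0.248
grasp_force: 27.6
```

Run:
```python
from h import *
a=np.array([.525,-.233]); o=manip.get_obs()
d=o['position'][:2]-a; b=np.degrees(np.arctan2(d[1],d[0])); r=np.hypot(*d); print(b,r,o['grip_width'],o['ft_force'])
to(*[[a[0]+.11*np.cos(np.radians(t)),a[1]+.11*np.sin(np.radians(t)),o['position'][2]] for t in (53,45,37,29,21,13,5,-3,-9,-12.1)])
```

```text
51.60258052037878 0.11059554383858167 0.24750009749685598 [1.4971 5.1547 7.7748]
t 4.62 pos [ 0.5937 -0.1463  0.1199] yaw 79.91 F [1.4971 5.1547 7.7748] w 0.24750009749685598
[np.float64(0.5911996525467254), np.float64(-0.1451500938947978), np.float64(0.11988235929670604)] -> [ 0.018  0.005 -0.   ] 
[np.float64(0.6027817459305203), np.float64(-0.1552182540694798), np.float64(0.11988235929670604)] -> [-0.07  -0.048  0.   ] 
[np.float64(0.6128499061052022), np.float64(-0.1668003474532747), np.float64(0.11988235929670604)] -> [-0.15  -0.112  0.001] 
[np.float64(0.6212081677853336), np.float64(-0.17967094177290294), np.float64(0.11988235929670604)] -> [-0.22  -0.187  0.001] 
[np.float64(0.6276938469146922), np.float64(-0.19357952555001698), np.float64(0.11988235929670604)] -> [-0.278 -0.27   0.001] 
[np.float64(0.6321807071263759), np.float64(-0.20825538402217486), np.float64(0.11988235929670604)] -> [-0.325 -0.362  0.001] 
[np.float64(0.6345814167900921), np.float64(-0.2234128682977576), np.float64(0.11988235929670604)] -> [-0.358 -0.458  0.001] 
[np.float64(0.6348492488230031), np.float64(-0.23875695518672382), np.float64(0.11988235929670604)] -> [-0.378 -0.559  0.001] 
[np.float64(0.6336457174654652), np.float64(-0.25020779115442543), np.float64(0.11988235929670604)] -> [-0.384 -0.635  0.001] 
[np.float64(0.6325561560434467), np.float64(-0.2560580419194204), np.float64(0.11988235929670604)] -> [-0.383 -0.675  0.001]
```

>>> carry_out(
  deltas=[
    [-0.07,-0.05,0,0,-1],
    [-0.15,-0.11,0,0,-1],
    [-0.22,-0.19,0,0,-1],
    [-0.28,-0.27,0,0,-1],
    [-0.325,-0.36,0,0,-1],
    [-0.36,-0.46,0,0,-1],
    [-0.378,-0.56,0,0,-1],
    [-0.385,-0.635,0,0,-1],
    [-0.383,-0.675,0,0,-1],
    [-0.383,-0.675,0,0,-1],
    [-0.383,-0.675,0,0,-1],
  ],
)

```text
clock: 6.0
position: [0.6326, -0.2581, 0.1199]
ee_rot: [0.088, 0.996, -0.001, 0.003]
ft_force: [6.7, -2.0, 1.9]
grip_width: 0.248
grasp_force: 27.2
```

>>> carry_out(
  deltas=[
    [0,0,0,0,-0.6],
    [0,0,0,0,0],
    [0,0,0,0,0.2],
    [0,0,-0.2,0,0.2],
    [0,0,-0.6,0,0.2],
    [0.4,0.4,-0.93,0,0],
    [0.7,0.7,-0.93,0,-1],
    [1,1,-0.93,0,-1],
  ],
)

```text
clock: 7.0
position: [0.5275, -0.11, 0.2549]
ee_rot: [0.089, 0.996, 0.0, 0.001]
ft_force: [1.3, 0.8, 0.3]
grip_width: 0.086
grasp_force: 0.0
```

Run:
```python
from h import *
c=camera('scene')
P=cloud(c).reshape(-1,3)
k=P[(P[:,2]>.1)&(P[:,2]<.135)&(np.hypot(P[:,0]-.633,P[:,1]+.256)<.04)]; print(len(k),np.median(k,0) if len(k) else 0)
c=camera('top');P=cloud(c).reshape(-1,3)
k=P[(P[:,2]>.1)&(P[:,2]<.135)&(np.hypot(P[:,0]-.633,P[:,1]+.256)<.04)]; print(len(k),np.median(k,0) if len(k) else 0)
to([.45,.23,.25],yaw=82)
```

```text
64 [ 0.6343 -0.2609  0.1266]
0 0
t 7.1 pos [ 0.5263 -0.1055  0.2546] yaw 80.24 F [ 1.0186 -0.1169 -0.524 ] w -0.0029405602845698773
[0.45, 0.23, 0.25] -> [0.88  2.118 0.04 ] -0.059
```

>>> carry_out(
  deltas=[
    [0,0.4,0,0,-1],
    [0.1,0.8,0,-0.06,-1],
    [0.2,1,0,-0.06,-1],
  ],
)

```text
clock: 7.48
position: [0.525, 0.0452, 0.254]
ee_rot: [0.071, 0.997, 0.0, -0.0]
ft_force: [-0.5, 0.2, 0.0]
grip_width: 0.002
grasp_force: 0.0
```

>>> carry_out(
  deltas=[
    [0.1,0.4,0,0,-1],
    [0.2,0.8,0,0,-1],
    [0.3,1,0,0,-1],
    [0.3,1,0,0,-1],
  ],
)

```text
clock: 7.98
position: [0.5017, 0.1995, 0.2539]
ee_rot: [0.07, 0.998, 0.0, -0.0]
ft_force: [1.2, -0.5, -0.9]
grip_width: 0.002
grasp_force: 0.0
```

Run:
```python
from h import *
to([.5,.223,.15],yaw=82)
c=camera('wrist'); save(c,'w2.png'); print(c['vertical_fov'],c['cx'],c['cy'])
# wrist fisheye cloud
f=foc(c); v,u=np.mgrid[:400,:640]; x=(u-c['cx'])/f; y=(v-c['cy'])/f; r=np.hypot(x,y)+1e-9
k=np.tan(np.minimum(r,1.5))/r; z=c['depth']; P=((np.stack([x*k*z,y*k*z,z],-1))-c['t'])@c['R']; P=P[z>0]
m=(abs(P[:,0]-.52)<.11)&(abs(P[:,1]-.22)<.055)
t=P[m&(abs(P[:,2]-.07)<.004)]; print(len(t),t.min(0),t.max(0),cv2.minAreaRect((t[:,:2]*1000).astype(np.float32)))
t=P[m&(P[:,2]>.08)&(P[:,2]<.1)];print('tab',len(t),np.median(t,0),t.min(0),t.max(0))
c2=camera('top');print([(np.round(b['position'],3),b['conf']) for b in boxes_of('spout_tab',c2)])
c=camera('scene'); P=cloud(c).reshape(-1,3)
t=P[(P[:,2]>.083)&(P[:,2]<.1)&(abs(P[:,0]-.45)<.03)&(abs(P[:,1]-.23)<.04)]; print(len(t),np.median(t,0) if len(t) else '')
```

```text
t 7.97 pos [0.5017 0.1995 0.2539] yaw 81.92 F [ 1.1661 -0.5212 -0.9349] w 0.0019609553888365254
[0.5, 0.223, 0.15] -> [0.032 0.154 0.693] -0.003
65.70646984690485 320.8200095035846 199.10495171231116
6781 [0.4485 0.187  0.0661] [0.6021 0.26   0.073 ] ((524.3776245117188, 222.17205810546875), (61.22201156616211, 150.1551055908203), 82.3957290649414)
tab 192 [0.4462 0.2329 0.0957] [0.4421 0.2199 0.0802] [0.4507 0.245  0.098 ]
[(array([0.291, 0.49 , 0.088]), 0.64)]
24 [0.4487 0.2286 0.0912]
```

View pics/w2.png

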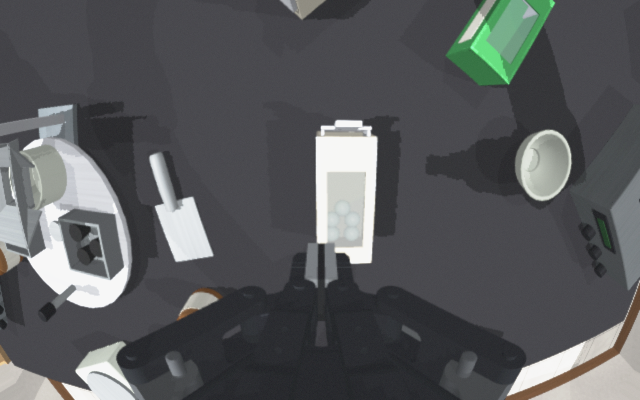

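The wrist picture shows the target carton at (346,200) with its balls at the rear (344,225) and the tab at (348,125), slightly open. Before pushing I'll measure how far the closed fingertips reach.

```bash
cat >> h.py <<'E'
def wcloud(c):
    f=foc(c); v,u=np.mgrid[:400,:640]; x=(u-c['cx'])/f; y=(v-c['cy'])/f; r=np.hypot(x,y)+1e-9
    k=np.tan(np.minimum(r,1.5))/r; z=c['depth']; return (np.stack([x*k*z,y*k*z,z],-1)-c['t'])@c['R']
C=np.array([.5294,.2215]); YAW=-7.6
def cw(x,y,z):
    a=np.radians(YAW); return [round(float(C[0]+x*np.cos(a)-y*np.sin(a)),4),round(float(C[1]+x*np.sin(a)+y*np.cos(a)),4),z]
E
python3 - <<'E'
from h import *
c=camera('wrist'); P=wcloud(c); o=manip.get_obs(); p=o['position']
R=Ro.from_quat(o['ee_rot']).as_matrix()
q=(P[235:330:6,300:345]-p)@R
for i,row in enumerate(q):
    m=(abs(row[:,2])<.08)&(abs(row[:,1])<.05)
    if m.sum(): print(235+6*i,m.sum(),'x',row[m,0].min(),row[m,0].max(),'y',row[m,1].min(),row[m,1].max(),'z',row[m,2].min(),row[m,2].max())
to(cw(-.054,0,.15),cw(-.054,0,.104),yaw=82.4)
E
```

```text
247 27 x 0.010344113510080343 0.011257757509519292 y -0.006118121626293541 0.006366038261792017 z 0.012097047694612362 0.013935872918391982
253 45 x 0.006101017057232481 0.011284564823393706 y -0.010113506228432878 0.01145753873523903 z 0.005871093343788848 0.015661420909084865
259 44 x 0.0060279783581467985 0.011285241673676874 y -0.009828001917494066 0.010995535009565835 z 0.00011639262628649767 0.009595839927382655
265 45 x 0.006259517780158689 0.011378675211994965 y -0.009538979034967072 0.010668802506653455 z -0.005401044621987786 0.003392406700751989
271 45 x 0.006529723669842812 0.011555369731265579 y -0.009115836411397179 0.010244195827231142 z -0.010735697589611851 -0.002397388723498523
277 45 x 0.006719438375521713 0.011719574796362427 y -0.00879118956149354 0.009890825097358178 z -0.01566748659965791 -0.00774700039604137
283 45 x 0.008154698719049414 0.014148022013407313 y -0.007754959810946428 0.008736823507571727 z -0.023791334232364656 -0.01457025490477471
289 45 x 0.005804822404436949 0.012850020451768435 y -0.007689852544178264 0.008567621543650837 z -0.02586052910819
[... 376 characters left out ...]
2714157 0.007945656275823009 z -0.03611195178659741 -0.014836773455698114
313 45 x -0.007256289828641956 0.017406521595010573 y -0.006390226831759322 0.007111454636957231 z -0.045754470092743235 -0.01499440277796527
319 45 x -0.010200121190710612 0.01764861269562073 y -0.006144902186891889 0.00696784778027895 z -0.04891238866676391 -0.01557399478604898
325 36 x -0.006062542508714628 0.01756876316955959 y -0.0060217617352184925 0.006732851232737949 z -0.051609846324007703 -0.024378599800686324
t 8.22 pos [0.5032 0.1954 0.2542] yaw 81.52 F [-0.5128  0.5599  0.1007] w 0.0022114522128574045
[0.4759, 0.2286, 0.15] -> [0.213 0.193 0.694] -0.029
[0.4759, 0.2286, 0.104] -> [0.213 0.193 1.001] -0.029
```

>>> carry_out(
  deltas=[
    [0.2,0.2,0.2,-0.03,-1],
    [0.21,0.2,0.6,-0.03,-1],
    [0.21,0.2,0.9,-0.03,-1],
    [0.21,0.2,0.9,-0.03,-1],
    [0.21,0.2,0.9,-0.03,-1],
  ],
)

```text
clock: 8.85
position: [0.4771, 0.231, 0.121]
ee_rot: [0.065, 0.998, 0.001, 0.001]
ft_force: [1.3, 0.4, 0.2]
grip_width: 0.003
grasp_force: 0.0
```

Run:
```python
from h import *
to(cw(-.058,0,.103),cw(-.075,0,.102),cw(-.092,0,.095),cw(-.106,0,.083),cw(-.113,0,.073),cw(-.118,0,.062),yaw=82.4)
c=camera('wrist')
to()
```

```text
t 8.85 pos [0.4771 0.231  0.121 ] yaw 82.49 F [1.3471 0.3695 0.1824] w 0.00276867796717413
[0.4719, 0.2292, 0.103] -> [ 0.033 -0.017  0.12 ] 0.003
[0.4551, 0.2314, 0.102] -> [ 0.146 -0.017  0.126] 0.003
[0.4382, 0.2337, 0.095] -> [ 0.26  -0.016  0.173] 0.003
[0.4243, 0.2355, 0.083] -> [ 0.354 -0.017  0.253] 0.003
[0.4174, 0.2364, 0.073] -> [ 0.4   -0.017  0.319] 0.003
[0.4124, 0.2371, 0.062] -> [ 0.434 -0.017  0.393] 0.003
t 8.9 pos [0.4773 0.2314 0.1214] yaw 82.51 F [-0.6289  0.0343  0.5708] w 0.0029685440232439103
```

>>> carry_out(
  deltas=[
    [0.03,-0.01,0.06,0,-1],
    [0.03,-0.01,0.11,0,-1],
    [0.09,-0.01,0.115,0,-1],
    [0.145,-0.01,0.125,0,-1],
    [0.2,-0.01,0.145,0,-1],
    [0.26,-0.01,0.17,0,-1],
    [0.31,-0.01,0.21,0,-1],
    [0.355,-0.01,0.25,0,-1],
    [0.38,-0.01,0.285,0,-1],
    [0.4,-0.01,0.315,0,-1],
    [0.42,-0.01,0.35,0,-1],
    [0.43,-0.01,0.38,0,-1],
    [0.43,-0.01,0.38,0,-1],
  ],
)

```text
clock: 10.52
position: [0.4115, 0.2379, 0.0617]
ee_rot: [0.065, 0.998, -0.0, -0.0]
ft_force: [0.1, 0.4, 0.2]
grip_width: 0.001
grasp_force: 0.0
```

Run:
```python
from h import *
to(cw(-.118,0,.15))
c=camera('wrist'); save(c,'w3.png'); P=wcloud(c); P=P[c['depth']>0]
d=P[:,:2]-C; a=np.radians(YAW); X=d@[np.cos(a),np.sin(a)]; Y=d@[-np.sin(a),np.cos(a)]
m=(abs(Y)<.035)&(X>-.17)&(X<.08)&(P[:,2]>.01)&(P[:,2]<.11)
for x0 in np.arange(-.165,.08,.01):
    k=m&(abs(X-x0)<.005)
    if k.sum(): print(round(x0,3),k.sum(),np.percentile(P[k,2],[5,50,95]),Y[k].min(),Y[k].max())
```

```text
t 10.53 pos [0.4115 0.2379 0.0617] yaw 82.56 F [0.0533 0.4234 0.1869] w 0.0005096293845455854
[0.4124, 0.2371, 0.15] -> [-0.006 -0.005 -0.589] 
-0.145 589 [0.0404 0.0436 0.0449] -0.011571709957919929 0.012500983907003266
-0.135 6399 [0.0415 0.0927 0.1085] -0.03498354749219216 0.034989995109551995
-0.125 4167 [0.0395 0.0856 0.1082] -0.034791651333134006 0.034973566544321294
-0.115 2537 [0.0337 0.0964 0.1078] -0.03497057775523692 0.0349962497297474
-0.105 552 [0.0307 0.0351 0.0866] -0.03275506907923851 0.03235624404277133
-0.095 101 [0.0278 0.0297 0.0368] -0.02251446666463295 0.022523201736068286
-0.055 68 [0.0178 0.0186 0.0194] -0.001649127122108955 0.003871310091481813
-0.045 90 [0.0165 0.0174 0.0183] -0.0023982778310555996 0.0046925534600170335
-0.035 84 [0.0157 0.0164 0.0173] -0.003182217876533708 0.005550708744279794
```

View pics/w3.png

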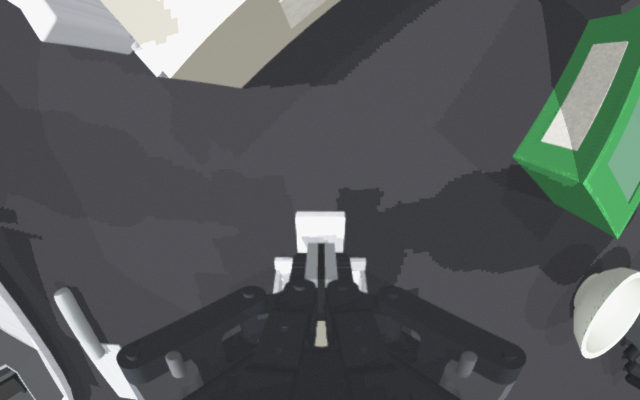

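The spout lies at its stop: the tab at (320,230) has a slope of about 1.3 rad. Now lift, go back over the carton and grip it.

>>> carry_out(
  deltas=[
    [0,0,-0.35,0,-1],
    [0,0,-0.7,0,-1],
    [-0.4,0,-0.7,0,1],
    [-0.8,0,-0.7,0,1],
    [-0.96,0,-0.7,0,1],
    [-0.96,0,-0.7,0,1],
    [-0.96,0,-0.7,0,1],
    [-0.96,0,-0.7,0,1],
  ],
)

```text
clock: 11.58
position: [0.5537, 0.2199, 0.1672]
ee_rot: [0.064, 0.998, 0.0, -0.0]
ft_force: [-0.4, 0.1, 0.3]
grip_width: 0.995
grasp_force: 0.0
```

Run:
```python
from h import *
c=camera('wrist'); P=wcloud(c); P=P[c['depth']>0]
m=(abs(P[:,0]-.52)<.11)&(abs(P[:,1]-.22)<.055)
t=P[m&(abs(P[:,2]-.07)<.004)]; print(len(t),t.min(0),t.max(0),cv2.minAreaRect((t[:,:2]*1000).astype(np.float32)))
to(cw(.025,0,.054),yaw=82.4)
# station check
for n in ('top','scene'):
    c=camera(n); P=cloud(c).reshape(-1,3)
    k=P[(P[:,2]>.1)&(P[:,2]<.135)&(np.hypot(P[:,0]-.633,P[:,1]+.256)<.03)]; print('knob',len(k),np.median(k,0))
    k=P[(abs(P[:,0]-.44)<.11)&(abs(P[:,1]+.21)<.11)&(P[:,2]>.146)&(P[:,2]<.154)]
    a=np.radians(-12.1); X=(k[:,:2]-[.432,-.213])@[np.cos(a),np.sin(a)]; Y=(k[:,:2]-[.432,-.213])@[-np.sin(a),np.cos(a)]
    kk=(X>-.05)
    print('rim X',np.percentile(X[kk],[50,90,97,99,100]),'Y',np.percentile(Y[kk],[0,1,5,95,99,100]))
    for y0 in (-.05,-.025,0,.025,.05):
        j=kk&(abs(Y-y0)<.012)&(X>.03)
        if j.sum(): print(y0,j.sum(),X[j].min(),np.median(X[j]),X[j].max())
```

```text
14908 [0.4564 0.1829 0.0663] [0.6018 0.2604 0.0726] ((529.2430419921875, 221.32960510253906), (60.907405853271484, 140.0892333984375), 82.40985107421875)
t 11.62 pos [0.5538 0.2199 0.1673] yaw 82.62 F [-0.26   -0.4857 -0.1798] w 1.0000898609890454
[0.5542, 0.2182, 0.054] -> [-0.004 -0.011  0.756] 0.007
knob 66 [ 0.6299 -0.256   0.127 ]
rim X [0.0381 0.0631 0.0649 0.0652 0.0656] Y [-0.0663 -0.0652 -0.0643  0.0639  0.0647  0.0651]
-0.05 45 0.030136648398423997 0.05809380666843884 0.06530368967986494
-0.025 22 0.05686825513972231 0.06183699244639573 0.06506744369544361
0 23 0.054574662567652185 0.06115148442363631 0.06531101356583568
0.025 23 0.05539299793234359 0.06118364727233342 0.0655524972726443
0.05 42 0.0310824793076867 0.057888115885686174 0.06484775948897212
knob 65 [ 0.6359 -0.2603  0.1262]
rim X [0.0309 0.0625 0.0644 0.0655 0.0661] Y [-0.0661 -0.0661 -0.0649  0.0624  0.064   0.0647]
-0.05 23 0.0345064507621005 0.058047256652451265 0.06435488862956683
-0.025 8 0.058730021539407866 0.06147102519814565 0.06420982126373713
0 12 0.05570916988898605 0.061154740112370196 0.06445719457262374
0.025 14 0.055303576947117725 0.061785450103292325 0.06493718087559228
0.05 34 0.03088371610272387 0.054347997198667675 0.06610196555174587
```

>>> carry_out(
  deltas=[
    [0,-0.01,0.3,0,1],
    [0,-0.01,0.6,0,1],
    [0,-0.01,0.755,0,1],
    [0,-0.01,0.755,0,1],
    [0,-0.01,0.755,0,0.5],
    [0,-0.01,0.755,0,0],
    [0,-0.01,0.755,0,0],
    [0,-0.01,0.755,0,0],
  ],
  force=60,
)

```text
clock: 12.72
position: [0.5554, 0.2183, 0.0557]
ee_rot: [0.065, 0.998, 0.001, 0.001]
ft_force: [-1.1, -0.3, 6.5]
grip_width: 0.692
grasp_force: 65.9
```

>>> carry_out(
  deltas=[
    [0,0,-0.1,0,0],
    [0,0,-0.3,0,0],
    [0,0,-0.6,0,0],
    [0,0,-0.9,0,0],
    [0,0,-1,0,0],
    [0,0,-1,0,0],
  ],
)

```text
clock: 13.48
position: [0.5543, 0.2179, 0.2041]
ee_rot: [0.065, 0.998, 0.0, 0.0]
ft_force: [0.6, 0.5, -5.9]
grip_width: 0.69
grasp_force: 66.0
```

```bash
cat >> h.py <<'E'
H=np.array([.432,-.213]); HY=-12.1
def hw(x,y,z):
    a=np.radians(HY); return [round(float(H[0]+x*np.cos(a)-y*np.sin(a)),4),round(float(H[1]+x*np.sin(a)+y*np.cos(a)),4),z]
def tilt(c=None,Q=None):
    """carton plane fit in scene camera: side-view points near TCP; tilt about tool y"""
    o=manip.get_obs(); p=o['position']; R=Ro.from_quat(o['ee_rot']).as_matrix()
    c=c or camera('scene'); q=(cloud(c).reshape(-1,3)-p)@R   # tool frame, x toward spout, z down
    col=c['img'].reshape(-1,3).astype(int)
    return q,col
E
python3 - <<'E'
from h import *
to(hw(.19,0,.205),yaw=77.9)
for n in('top','scene'):
    q,col=tilt(camera(n))
    for x0 in np.arange(-.06,.19,.015):
        m=(abs(q[:,0]-x0)<.0075)&(abs(q[:,1])<.026)&(abs(q[:,2])<.08)
        if m.sum(): print(n,round(x0,3),m.sum(),np.percentile(q[m,2],[10,50,90]))
E
```

```text
t 13.47 pos [0.5543 0.2179 0.2041] yaw 82.56 F [ 0.6142  0.4767 -5.9458] w 0.689743482856583
[0.6178, -0.2528, 0.205] -> [-0.826 -3.057 -0.008] 0.155
top -0.045 18 [-0.0177 -0.0159 -0.0126]
top -0.03 19 [-0.0173 -0.0158 -0.0123]
scene -0.045 179 [-0.0162  0.0123  0.0455]
scene -0.03 67 [-0.0198 -0.0154 -0.012 ]
scene -0.015 105 [-0.0739 -0.018  -0.0111]
scene 0.0 50 [-0.0195 -0.0146 -0.0117]
scene 0.015 8 [-0.017  -0.0121 -0.0106]
scene 0.045 5 [-0.0189 -0.0187 -0.0157]
scene 0.06 39 [-0.0183 -0.015  -0.0122]
scene 0.075 48 [-0.0201 -0.0153 -0.012 ]
scene 0.09 52 [-0.0193 -0.0161 -0.0113]
scene 0.105 10 [0.0046 0.0117 0.0322]
scene 0.12 41 [0.0036 0.019  0.0262]
scene 0.135 51 [0.0161 0.0201 0.0252]
scene 0.15 31 [0.0117 0.0154 0.0205]
scene 0.165 25 [0.0105 0.0128 0.0169]
```

>>> carry_out(
  deltas=[
    [-0.1,-0.2,-0.05,0,0],
    [-0.2,-0.5,-0.13,0,0],
    [-0.25,-0.8,-0.13,0,0],
    [-0.28,-1,-0.13,0,0],
  ],
)

```text
clock: 14.08
position: [0.5758, 0.0608, 0.2214]
ee_rot: [0.066, 0.998, -0.001, -0.001]
ft_force: [0.1, -0.2, -4.4]
grip_width: 0.697
grasp_force: 66.1
```

>>> carry_out(
  deltas=[
    [-0.1,-0.3,0,0,0],
    [-0.2,-0.65,0,0,0],
    [-0.28,-1,0,0,0],
  ],
)

```text
clock: 14.45
position: [0.5981, -0.0919, 0.2211]
ee_rot: [0.065, 0.998, -0.0, -0.001]
ft_force: [1.0, -0.1, -4.0]
grip_width: 0.693
grasp_force: 66.1
```

>>> carry_out(
  deltas=[
    [-0.1,-0.3,0,0,0],
    [-0.2,-0.6,0,0.08,0],
    [-0.26,-0.9,0,0.155,0],
    [-0.27,-1,0,0.155,0],
    [-0.27,-1,0,0.155,0],
    [-0.27,-1,0,0.155,0],
  ],
)

```text
clock: 15.2
position: [0.6198, -0.2422, 0.2224]
ee_rot: [0.104, 0.995, 0.001, -0.001]
ft_force: [0.5, 0.6, -4.9]
grip_width: 0.694
grasp_force: 66.3
```

Run:
```python
from h import *
to(hw(.18,0,.223),hw(.166,0,.1945),yaw=77.9)
c=camera('scene')
q,col=tilt(c)
for x0 in np.arange(-.06,.19,.03):
        m=(abs(q[:,0]-x0)<.0075)&(abs(q[:,1])<.026)&(abs(q[:,2])<.08)
        if m.sum(): print(round(x0,3),m.sum(),np.percentile(q[m,2],[10,50,90]))
```

```text
t 15.2 pos [ 0.6198 -0.2422  0.2224] yaw 78.05 F [ 0.4828  0.5714 -4.9477] w 0.6940770586785218
[0.608, -0.2507, 0.223] -> [ 0.065 -0.072 -0.004] 0.005
[0.5943, -0.2478, 0.1945] -> [ 0.159 -0.072  0.186] 0.005
-0.03 85 [-0.018  -0.0148 -0.0118]
0.0 78 [-0.0155 -0.0129 -0.0098]
0.06 3 [-0.0198 -0.0192 -0.0152]
0.09 4 [-0.0195 -0.0172 -0.0137]
0.12 11 [0.0022 0.0107 0.0271]
0.15 7 [0.014  0.0173 0.02  ]
```

>>> carry_out(
  deltas=[
    [0.06,-0.07,0,0.005,0],
    [0.14,-0.07,0.1,0.005,0],
    [0.155,-0.07,0.186,0.005,0],
    [0.155,-0.07,0.186,0.005,0],
    [0.18,-0.07,0.186,0.005,0],
    [0.205,-0.07,0.186,0.005,0],
    [0.215,-0.07,0.165,0.005,0],
    [0.235,-0.07,0.128,0.005,0],
    [0.25,-0.07,0.1,0.005,0],
    [0.265,-0.07,0.075,0.005,0],
    [0.265,-0.07,0.075,0.005,0],
  ],
  force=30,
)

```text
clock: 16.62
position: [0.5798, -0.2466, 0.2134]
ee_rot: [0.106, 0.994, -0.0, 0.002]
ft_force: [6.4, -1.5, -3.0]
grip_width: 0.694
grasp_force: 65.6
```

Run:
```python
from h import *
to(hw(.1521,0,.2111),yaw=77.9)
c=camera('scene'); cv2.imwrite('pics/s3.png',cv2.resize(c['img'][150:270,190:350,::-1],(800,600),interpolation=cv2.INTER_CUBIC))
q,col=tilt(c)
for x0 in np.arange(-.075,.2,.015):
        m=(abs(q[:,0]-x0)<.0075)&(abs(q[:,1])<.026)&(abs(q[:,2])<.08)
        if m.sum(): print(round(x0,3),m.sum(),np.percentile(q[m,2],[10,50,90]))
```

```text
t 16.62 pos [ 0.5798 -0.2466  0.2134] yaw 77.78 F [ 6.3727 -1.4554 -3.0235] w 0.6939058572284653
[0.5807, -0.2449, 0.2111] -> [-0.004  0.012  0.015] -0.004
-0.06 8 [0.0367 0.0428 0.0559]
-0.045 274 [-0.0193  0.0087  0.0387]
-0.03 84 [-0.0227 -0.0185 -0.0151]
-0.015 134 [-0.0728 -0.0183 -0.0137]
0.0 73 [-0.0168 -0.0138 -0.0103]
0.015 10 [-0.0123 -0.0109 -0.0072]
0.075 3 [-0.0062 -0.0047 -0.001 ]
0.09 4 [-0.0061 -0.0041 -0.0011]
0.105 1 [0.0192 0.0192 0.0192]
0.12 4 [0.0137 0.0175 0.0333]
0.135 3 [0.0399 0.0419 0.0461]
0.15 1 [0.0333 0.0333 0.0333]
0.165 3 [0.0333 0.0344 0.0371]
0.195 18 [0.0704 0.0768 0.0797]
```

View pics/s3.png

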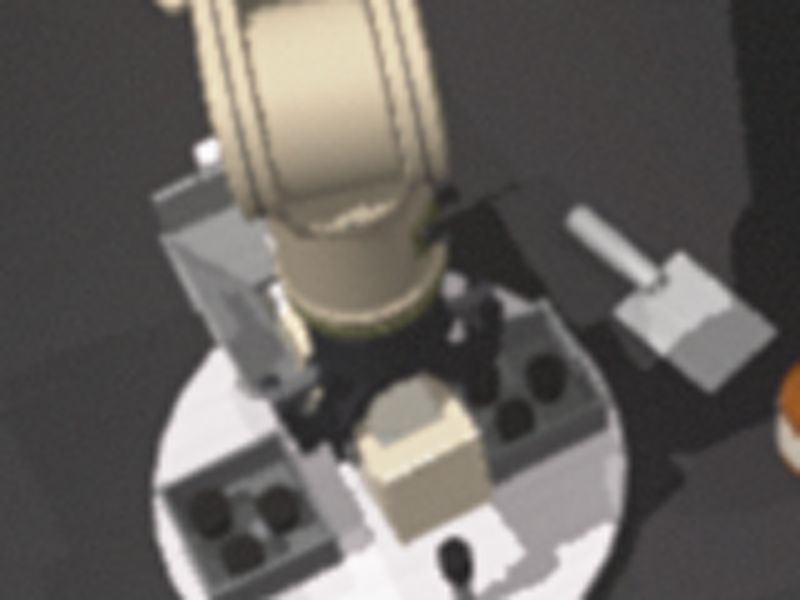

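The close-up shows the carton at (425,470) starting to tip, with about 7° measured and the front edge bearing on the rim. Continuing along the arc.

>>> carry_out(
  deltas=[
    [0.018,0,-0.025,0,0.01],
    [0.04,0.005,-0.049,0,0.01],
    [0.062,0.01,-0.072,0,0.01],
    [0.085,0.01,-0.095,0,0.01],
    [0.108,0.01,-0.117,0,0.01],
    [0.132,0.01,-0.138,0,0.01],
    [0.132,0.01,-0.138,0,0.01],
    [0.132,0.01,-0.138,0,0.01],
  ],
  force=40,
)

```text
clock: 17.68
position: [0.5605, -0.2412, 0.234]
ee_rot: [0.107, 0.994, -0.0, 0.002]
ft_force: [5.0, -0.9, -2.1]
grip_width: 0.695
grasp_force: 65.9
```

```bash
cat >> h.py <<'E'
def tl():
    c=camera('scene'); q,col=tilt(c)
    a=np.array([(x0,np.median(q[m,2]),m.sum()) for x0 in np.arange(-.075,.2,.015) for m in [(abs(q[:,0]-x0)<.0075)&(abs(q[:,1])<.026)&(q[:,2]>-.065)&(q[:,2]<.09)] if m.sum()>2]); print(a)
    return c
E
python3 - <<'E'
from h import *
to(hw(.1301,0,.2318),yaw=77.9)
tl()
E
```

```text
t 17.68 pos [ 0.5605 -0.2412  0.234 ] yaw 77.77 F [ 4.9784 -0.8795 -2.1119] w 0.6949231071491166
[0.5592, -0.2403, 0.2318] -> [0.01  0.004 0.014] -0.004
[[ -0.06     0.0205 163.    ]
 [ -0.045   -0.0142 196.    ]
 [ -0.03    -0.0259  74.    ]
 [ -0.015   -0.0215  94.    ]
 [  0.      -0.0129  66.    ]
 [  0.015   -0.0089  21.    ]
 [  0.075    0.0143   3.    ]
 [  0.18     0.0856   5.    ]
 [  0.195    0.0655  70.    ]]
```

>>> carry_out(
  deltas=[
    [0.02,0.005,-0.013,0,0.01],
    [0.038,0.005,-0.026,0,0.01],
    [0.055,0.005,-0.039,0,0.01],
    [0.08,0.005,-0.056,0,0.01],
    [0.106,0.005,-0.073,0,0.01],
    [0.136,0.005,-0.088,0,0.01],
    [0.167,0.005,-0.102,0,0.01],
    [0.198,0.005,-0.115,0,0.01],
    [0.229,0.005,-0.127,0,0.01],
    [0.229,0.005,-0.127,0,0.01],
    [0.229,0.005,-0.127,0,0.01],
    [0.229,0.005,-0.127,0,0.01],
  ],
)

```text
clock: 19.23
position: [0.526, -0.2327, 0.2516]
ee_rot: [0.107, 0.994, 0.0, -0.0]
ft_force: [-0.4, 0.6, -3.2]
grip_width: 0.695
grasp_force: 66.9
```

Run:
```python
from h import *
to(hw(.1,0,.25),yaw=77.9)
c=tl(); w=camera('wrist'); save(w,'w4.png')
for n,k in (('wrist',w),('top',camera('top'))):
    for q in('ball0_center',): print(n,[(np.round(b['position'],3).tolist(),round(b['conf'],2)) for b in boxes_of(q,k)])
```

```text
t 19.23 pos [ 0.526  -0.2327  0.2516] yaw 77.77 F [-0.3961  0.5868 -3.1794] w 0.6951201384443223
[0.5298, -0.234, 0.25] -> [-0.026 -0.003  0.011] -0.004
[[ -0.075    0.0229  19.    ]
 [ -0.06     0.0101 170.    ]
 [ -0.045   -0.0184 192.    ]
 [ -0.03    -0.0312  65.    ]
 [ -0.015   -0.0255  96.    ]
 [  0.      -0.013   53.    ]
 [  0.015   -0.0062  28.    ]
 [  0.15     0.0574   3.    ]
 [  0.165    0.0672  31.    ]
 [  0.18     0.0631  15.    ]]
wrist []
top []
```

View pics/w4.png

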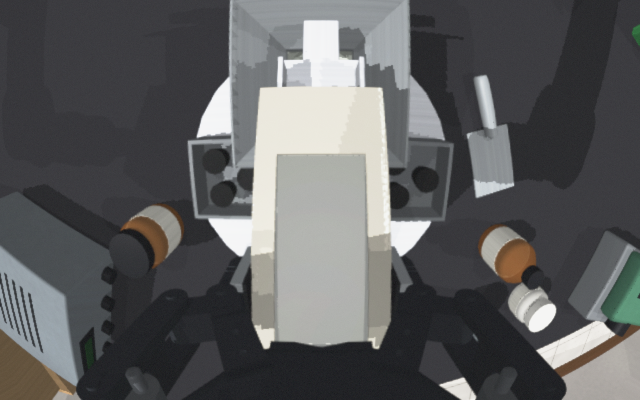

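The wrist view shows an empty window at (320,250) and the spout at (322,55) over the hopper. I'll check the tilt, then hold a little longer.

Run:
```python
from h import *
w=camera('wrist'); P=wcloud(w); o=manip.get_obs(); R=Ro.from_quat(o['ee_rot']).as_matrix()
q=(P-o['position'])@R
for r in range(30,330,20):
    print(r,q[r,321],q[r,258+10 if r>90 else 321])
```

```text
30 [0.1291 0.     0.0923] [0.1291 0.     0.0923]
50 [0.1141 0.0001 0.0882] [0.1141 0.0001 0.0882]
70 [0.1    0.0001 0.0856] [0.1    0.0001 0.0856]
90 [0.0843 0.0001 0.0321] [0.0843 0.0001 0.0321]
110 [0.0746 0.0001 0.0266] [ 0.0749 -0.0251  0.0273]
130 [0.0654 0.0001 0.0219] [ 0.0657 -0.0244  0.0221]
150 [0.0569 0.0001 0.0167] [ 0.0571 -0.0237  0.0165]
170 [0.0482 0.0001 0.0141] [ 0.0487 -0.0234  0.0124]
190 [0.0401 0.0001 0.0102] [ 0.0408 -0.023   0.0079]
210 [0.0323 0.0002 0.006 ] [ 0.0329 -0.0227  0.004 ]
230 [0.0251 0.0002 0.0007] [ 0.0252 -0.0225 -0.0001]
250 [ 0.0175  0.0002 -0.0032] [ 0.0176 -0.0224 -0.0039]
270 [ 0.01    0.0002 -0.0073] [ 0.0098 -0.0224 -0.0076]
290 [ 0.0018  0.0002 -0.0104] [ 0.0025 -0.0223 -0.0121]
310 [-0.0052  0.0002 -0.0154] [-0.0055 -0.0224 -0.0159]
```

>>> carry_out(
  deltas=[
    [0,0,0,0,0.01],
    [0.05,0,-0.05,0,0.01],
    [0,0,-0.1,0,0.01],
    [0.05,0,-0.15,0,0.01],
    [0,0,-0.2,0,0.01],
    [0,0,-0.2,0,0.01],
    [0,0,-0.2,0,0.01],
    [0,0,-0.2,0,0.01],
  ],
)

```text
clock: 20.52
position: [0.5258, -0.2327, 0.2814]
ee_rot: [0.107, 0.994, 0.0, -0.0]
ft_force: [-0.1, -0.1, -3.1]
grip_width: 0.695
grasp_force: 66.9
```

>>> carry_out(
  deltas=[
    [-0.2,0,-0.1,0,0.01],
    [-0.5,0,-0.1,0,0.01],
    [-0.8,0.2,-0.1,0,0.01],
    [-0.9,0.6,-0.1,0,0.01],
    [-0.9,0.9,-0.1,0,0.01],
    [-0.9,0.9,-0.1,0,0.01],
  ],
)

```text
clock: 21.28
position: [0.6879, -0.1234, 0.2955]
ee_rot: [0.103, 0.995, 0.001, -0.001]
ft_force: [0.2, -0.4, -3.5]
grip_width: 0.695
grasp_force: 66.9
```

Run:
```python
from h import *
to([.53,.22,.25],yaw=82.4)
t=camera('top'); w=camera('wrist')
a=t['img'][160:290,320:460]; cv2.imwrite('pics/t5.png',np.vstack([cv2.resize(a,(640,594-300),interpolation=cv2.INTER_CUBIC),cv2.resize(w['img'],(480,300))[:, :].repeat(1,0) if 0 else cv2.copyMakeBorder(cv2.resize(w['img'],(480,300)),0,0,0,160,0)])[:,:,::-1])
for n,c in(('top',t),('wrist',w),('scene',camera('scene'))):
    print(n,[(np.round(b['position'],3).tolist(),round(b['conf'],2)) for b in boxes_of('ball0_center',c)])
```

```text
t 21.27 pos [ 0.6879 -0.1234  0.2955] yaw 78.19 F [ 0.1556 -0.3952 -3.4617] w 0.6950188378751374
[0.53, 0.22, 0.25] -> [1.499 2.025 0.311] -0.14
top [([0.491, -0.271, 0.041], 0.28)]
wrist []
scene [([0.546, -0.249, 0.037], 0.16)]
```

View pics/t5.png

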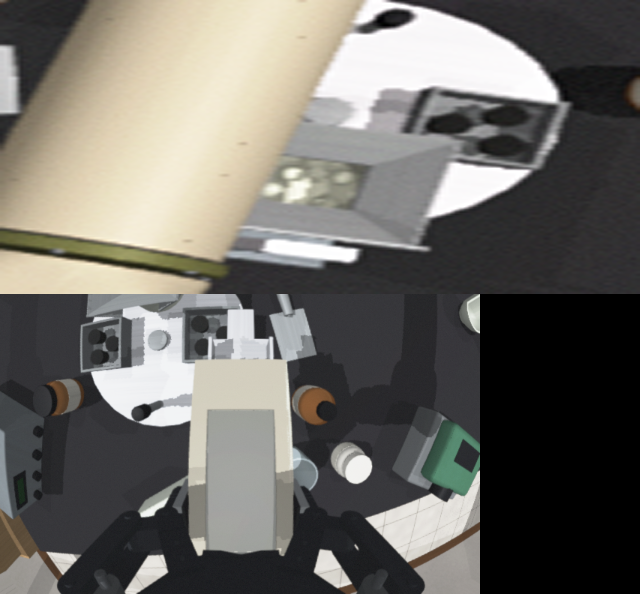

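Balls show in the jar through the outlet at (320,185), and the carton window is empty. Now I'll set the carton down at its old place.

>>> carry_out(
  deltas=[
    [0.2,0.3,0,0,0.01],
    [0.5,0.65,0,0,0.01],
    [0.75,1,0,0,0.01],
  ],
)

```text
clock: 21.95
position: [0.6107, 0.0334, 0.2969]
ee_rot: [0.108, 0.994, 0.0, 0.0]
ft_force: [-0.1, 0.4, -2.8]
grip_width: 0.69
grasp_force: 66.8
```

>>> carry_out(
  deltas=[
    [0.2,0.3,0.1,0,0.01],
    [0.5,0.65,0.2,0,0.01],
    [0.75,1,0.3,0,0.01],
    [0.75,1,0.3,0,0.01],
    [0.75,1,0.3,0,0.01],
  ],
)

```text
clock: 22.58
position: [0.5337, 0.2033, 0.2519]
ee_rot: [0.106, 0.994, -0.0, 0.0]
ft_force: [0.1, -1.4, -3.2]
grip_width: 0.693
grasp_force: 66.8
```

Run:
```python
from h import *
to([.53,.22,.1])
w=camera('wrist'); P=wcloud(w); o=manip.get_obs(); R=Ro.from_quat(o['ee_rot']).as_matrix()
q=(P-o['position'])@R
for r in (110,190,270,300): print(r,q[r,268])
c=camera('top'); a=c['img'][150:290,320:460]; cv2.imwrite('pics/t6.png',cv2.resize(a,(600,600),interpolation=cv2.INTER_CUBIC)[:,:,::-1])
P=cloud(c); m=(abs(P[...,2]-.34)<0); 
for n in('top','scene'):
    P=cloud(camera(n)).reshape(-1,3); k=P[(P[:,2]>.1)&(P[:,2]<.135)&(np.hypot(P[:,0]-.633,P[:,1]+.256)<.03)]; print('knob',len(k),np.median(k,0))
```

```text
t 22.57 pos [0.5337 0.2033 0.2519] yaw 77.78 F [ 0.1449 -1.3569 -3.1589] w 0.6928421055001317
[0.53, 0.22, 0.1] -> [0.048 0.103 1.013] 
110 [ 0.076  -0.0241  0.0273]
190 [ 0.0418 -0.0219  0.0081]
270 [ 0.0111 -0.0212 -0.0077]
300 [-0.0005 -0.0212 -0.0136]
knob 68 [ 0.6297 -0.2549  0.127 ]
knob 66 [ 0.6349 -0.2598  0.1258]
```

View pics/t6.png

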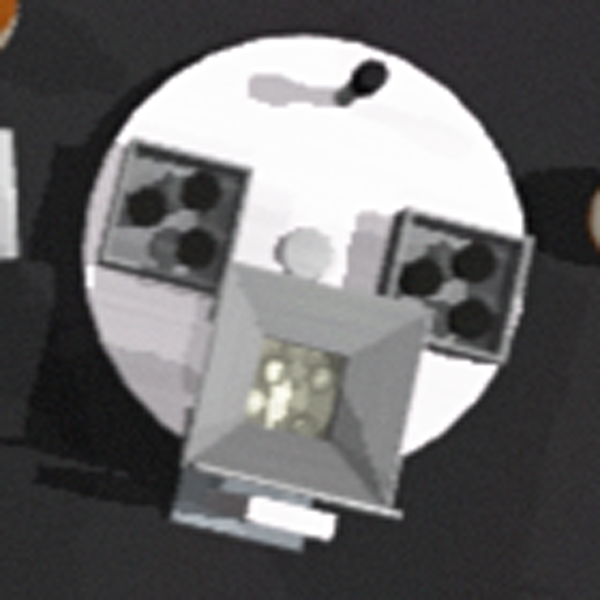

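Four or five balls show in the jar at around (290,385) and none on the disc. Lower the carton and pivot it flat.

>>> carry_out(
  deltas=[
    [0.05,0.1,0.3,0,0.01],
    [0.05,0.1,0.6,0,0.01],
    [0.05,0.1,0.85,0,0.01],
    [0.05,0.1,0.98,0,0.01],
    [0.05,0.1,0.98,0,0.01],
  ],
)

```text
clock: 23.4
position: [0.5294, 0.2182, 0.1037]
ee_rot: [0.108, 0.994, -0.001, -0.001]
ft_force: [0.4, 0.1, -2.7]
grip_width: 0.692
grasp_force: 66.8
```

>>> carry_out(
  deltas=[
    [0,0,0.04,0,0.01],
    [-0.02,0,0.08,0,0.01],
    [-0.06,0,0.12,0,0.01],
    [-0.1,0,0.16,0,0.01],
    [-0.14,0,0.2,0,0.01],
    [-0.18,0,0.24,0,0.01],
    [-0.21,0,0.28,0,0.01],
    [-0.24,0,0.32,0,0.01],
    [-0.24,0,0.32,0,0.01],
  ],
)

```text
clock: 24.52
position: [0.5681, 0.2118, 0.059]
ee_rot: [0.107, 0.994, 0.001, 0.003]
ft_force: [5.1, -1.1, 4.3]
grip_width: 0.697
grasp_force: 67.4
```

```bash
cat >> h.py <<'E'
def top():
    w=camera('wrist'); P=wcloud(w); o=manip.get_obs(); R=Ro.from_quat(o['ee_rot']).as_matrix()
    q=(P-o['position'])@R
    for r in (70,90,110,130,190,250,270,300): print(r,q[r,268],q[r,321])
E
python3 - <<'E'
from h import *
to(); top()
E
```

```text
t 24.52 pos [0.5681 0.2118 0.059 ] yaw 77.68 F [ 5.061  -1.1107  4.2698] w 0.6969948629114806
70 [ 0.0895 -0.0182 -0.0127] [ 0.0894  0.     -0.0096]
90 [ 0.0824 -0.0184 -0.0119] [ 0.0821  0.     -0.0124]
110 [ 0.0753 -0.0186 -0.0116] [ 0.0751  0.     -0.0135]
130 [ 0.0682 -0.0187 -0.012 ] [ 0.0681  0.     -0.0131]
190 [ 0.0462 -0.0195 -0.0121] [ 0.046   0.0001 -0.0113]
250 [ 0.0225 -0.0206 -0.014 ] [ 0.0215  0.0001 -0.0116]
270 [ 0.0134 -0.0212 -0.0141] [ 0.0128  0.0001 -0.0126]
300 [-0.0015 -0.0224 -0.0144] [-0.0015  0.0001 -0.0137]
```

>>> carry_out(
  deltas=[
    [0,0,0.01,0,0.2],
    [0,0,0.0,0,0.6],
    [0,0,0,0,1],
    [0,0,0,0,1],
    [0,0,-0.2,0,1],
    [0,0,-0.6,0,1],
    [0,0,-1,0,1],
    [0,0,-1,0,1],
    [0,0,-1,0,1],
  ],
)

```text
clock: 25.7
position: [0.5644, 0.2123, 0.2063]
ee_rot: [0.106, 0.994, 0.0, -0.0]
ft_force: [-0.9, 1.1, -0.5]
grip_width: 0.999
grasp_force: 0.0
```

Run:
```python
from h import *
to()
w=camera('wrist'); P=wcloud(w); P=P[w['depth']>0]
t=P[(abs(P[:,0]-.54)<.12)&(abs(P[:,1]-.22)<.06)&(P[:,2]>.055)&(P[:,2]<.085)]
A=np.c_[t[:,:2],np.ones(len(t))]; s=np.linalg.lstsq(A,t[:,2],rcond=None)[0]; print(len(t),s,np.median(t[:,2]),cv2.minAreaRect((t[:,:2]*1000).astype(np.float32)))
c=camera('top'); a=c['img'][206:256,366:416]; cv2.imwrite('pics/t7.png',np.hstack([cv2.resize(a,(400,400),interpolation=cv2.INTER_CUBIC),cv2.resize(w['img'],(400,400))])[:,:,::-1])
```

```text
t 25.7 pos [0.5644 0.2123 0.2063] yaw 77.78 F [-0.9214  1.1023 -0.4895] w 0.9991690859775059
10897 [-0.0013 -0.0001  0.0703] 0.0696376225461759 ((533.6755981445312, 219.44403076171875), (60.8608283996582, 167.9038848876953), 77.86101531982422)
```

View pics/t7.png

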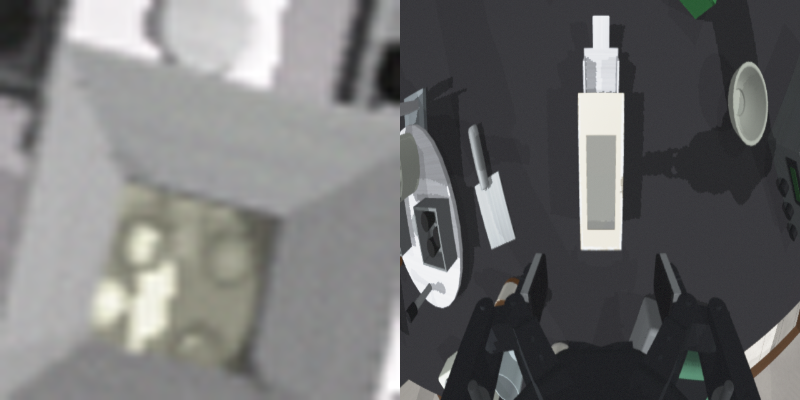

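Run:
```python
from h import *
for n in('top','scene'):
    P=cloud(camera(n))[:]; p=P.reshape(-1,3)
    k=p[(np.hypot(p[:,0]-.432,p[:,1]+.213)<.05)&(p[:,2]<.075)&(p[:,2]>.03)]
    a=np.radians(-12.1); d=k[:,:2]-H; X=d@[np.cos(a),np.sin(a)]; Y=d@[-np.sin(a),np.cos(a)]
    g=np.full((11,11),0)
    for x,y,z in zip(X,Y,k[:,2]):
        i,j=int(round(x/.008))+5,int(round(y/.008))+5
        if 0<=i<11 and 0<=j<11: g[i,j]=max(g[i,j],z*1000)
    print(n);print(g)
    s=p[(p[:,2]>.012)&(p[:,2]<.028)&(p[:,0]>.3)&(p[:,0]<.75)&(abs(p[:,1]+.1)<.3)]; print('low things',len(s))
    d=np.hypot(p[:,0]-.525,p[:,1]+.233); s=p[(p[:,2]>.044)&(p[:,2]<.06)&(d<.15)]
    hist,xe,ye=np.histogram2d(s[:,0],s[:,1],bins=[np.arange(.37,.7,.02),np.arange(-.39,-.07,.02)]); print(hist.astype(int))
```

```text
top
[[ 0  0  0  0  0  0  0  0  0  0  0]
 [ 0  0  0  0  0  0  0  0  0  0  0]
 [ 0 65 60 58 46 36 42 37  0  0  0]
 [47 57 60 58 43 39 54 59  0  0  0]
 [38 46 47 43 41 41 58 60  0  0  0]
 [41 43 42 41 43 46 55 50  0  0  0]
 [39 57 60 53 47 56 61 57  0  0  0]
 [39 60 61 58 43 54 59 55  0  0  0]
 [ 0 70 53 52 59 62 52 37  0  0  0]
 [ 0 66 58 57 63 60 43 42  0  0  0]
 [ 0  0  0  0  0  0  0  0  0  0  0]]
low things 333
[[ 0  0  0  0  0  0  0  0  0  0  0  0  0  0  0]
 [ 0  0  0  0  0  0  0 10 10  0  0  0  0  0  0]
 [ 0  0  0  0  0  0  0  4  7 15  0  0  0  0  0]
 [ 0  0  0  0  0  0  4 31 16 19  0  0  0  0  0]
 [ 0  8  4  5  0  0  0  7 24  5  0  0  0  0  0]
 [ 0 11  3  4  0  0  0  0  0  0  0  0  0  0  0]
 [ 0 13  4  2  4  6  0  2  0  0  3  4  5  3  0]
 [ 1  8  6  4  2  8  0 10  7  0  5  0  0  0  6]
 [ 2  7 10  6  7  5  0  4  3  0  6  1  0  2  3]
 [ 0  0  0  0  3  0  0  0  0  0  4  0  3  5  4]
 [ 0  0  0  0  0  0  0  0  0  0  9  7  9  4  2]
 [ 0  0  0  0  0  0  0  0  0  0  0  0  0  4  0]
 [ 0  0  0  0  0  0  3  0  0  0  0  0  0  0  0]
 [ 0  0  0  0  0  0  2  0  0  0  0  0  0  0  0]
 [ 0  0  0  
[... 571 characters left out ...]
 0  1 10 17 14  0  0  0  0]
 [ 0  0  0  1  0  0  0  2  7 13  8  0  0  0  0]
 [ 0  0  0  0  0  0  2  2  5  6  1  0  0  0  0]
 [ 0  6 10 16 10  3  2 14  2  2  3  0  0  0  0]
 [ 0  3  5  4  7 10  0  4 13 12  0  0  0  0  0]
 [ 0  1 10  3  0  3  0  0  0  1  5  9 11  7  0]
 [ 0  1  2  4  7  1  0 11  7  0  6  3  1  9 12]
 [ 5 16 16 14  4  0  0 10  3  1  9  7  0  1  6]
 [ 0  0  0  2  9  0  1  0  0  2  3  4  4  6  4]
 [ 0  0  0  0  0  0  0  1  0  3 13 16 11  3  2]
 [ 0  0  0  0  1  0  0  0  0  0  0  0  0 14  0]
 [ 0  0  0  0  1  0  0  0  0  1  0  0  0  0  0]
 [ 0  0  0  0  0  0  7  0  0  0  0  1  0  0  0]
 [ 0  0  0  0  1  0  0  1  0  0  0  0  0  0  0]
 [ 0  0  0  0  0  0  1  0  0  0  0  0  0  0  0]]
```

Depth shows five ball-height bumps (about 60 mm) in the jar, and the carton is flat and released.

```bash
python3 -c "
from h import *
print(ticket.hand_in())"
```

```text
the job is handed in; nothing more can be done
None
```

I handed the job in at about 26 s of the 72 s. The jar is under the hopper, depth shows five ball-height bumps in it, and the emptied carton lies flat and released on the bench. The carton tipped to about 28°, just short of the suggested 30°, and I viewed 11 pictures where 10 were allowed. The hand-in returned no verdict.

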